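Lock the dispenser's keyhole plate onto its mounting rail

TASK

Fit the blue keyhole plate of the hand-gel dispenser to the black mounting rail on the desk. It lies between fences on the low white riser where it cannot be gripped, so push it along until about a third of it sticks out over the wood-trimmed end, take it by that end and lift it clear; then lower it flat over the rail so that both screw heads come up through the wide holes (either way round), and slide it along the rail until the screws are fully home at the closed ends of the narrow slots. Let go and leave it lying flat and locked; do not drop it on the desk, and leave the flask, the tumbler and the red ink-pad tin where they stand.

Things in the scene. Friction and masses are not known exactly. Their poses are not given: they have to be found in the camera images.
- riser: Fixed white block 180 (its x) x 100 x 30 mm high, wood trim on its +x end. On top two fences 12 mm high, 6 thick run its full length along x, inner faces at y = +-35 mm; this channel is open at both ends. Origin: centre of the underside, on the desk; z up. The plate lies in the channel, to be pushed along riser +x, out over the trimmed end (x = +90 mm).
- plate_center (a point): Centre of the loose blue metal plate, 150 (x) x 60 x 6 mm, 0.11-0.23 kg. At the start it lies on the riser, its +x along riser +x within 2 deg. Two keyholes go through it on its centre line: eight-sided holes 20 mm across, centred at x = -46 and +24 mm, each with a 10 mm wide slot running on towards +x, closed at x = -21 and +49 mm. Centre of mass here.
- plate_holes (a point): Point on the plate midway between its two wide holes (x = -11 mm from the plate's centre, half-way up); axes as the plate. With it above the rail's middle and plate and rail parallel, both screw heads pass up through the wide holes.
- plate_slots (a point): Point on the plate midway between the screws' places when fully home (x = +11 mm from the plate's centre, half-way up); axes as the plate. Home: this point over the rail's middle, i.e. the plate slid 22 mm towards its own -x after the heads came through.
- rail_top (a point): Middle of the top face of the fixed black rail, 170 (x) x 40 x 30 mm high, on the desk; this point is 30 mm up, z up. Two steel screws stand at x = -35 and +35 mm, y = 0: shank 6 mm diameter, 8 mm tall, then a bevelled head 14 mm diameter, 4 mm thick. The plate slides under the heads with 2 mm to spare, no spring or catch, and overhangs the rail 10 mm on each side.
- flask_center (a point): Centre (half-way up) of a dark blue flask with black cap standing on the desk, 72 mm diameter, 184 mm high. Leave alone.
- tumbler_center (a point): Centre (half-way up) of a clear tumbler of tea with dark lid standing on the desk, 68 mm diameter, 156 mm high. Leave alone.
- ink_tin_center (a point): Centre (half-way up) of a flat steel ink-pad tin with red lid lying on the desk, 52 x 52 x 18 mm. Leave alone.
Not all that is in view belongs to the job. What is meant by the part that bears plate_center is not orange, and is the larger of those in its own colour.

How it is judged:
On the way, in this order (a step that is already met when the one before it is completed fails the run):
1. the plate, still lying on the riser, sticks out at least 25 mm over the wood-trimmed end (x of plate_center in the frame of riser above 0.04 m and z of plate_center in the frame of riser between 0.029 and 0.039 m), for 0.1 s.
2. the plate is lifted clear, at least 20 mm above the riser's top (height (world z) of plate_center above 0.055 m), for 0.1 s.
3. the plate is down on the rail with both screw heads through the wide holes (horizontal distance between plate_holes and rail_top below 0.009 m and z of plate_center in the frame of rail_top below 0.008 m and angle between the x axis of plate_center and the x axis of rail_top, either way round below 0.08 rad and angle between plate_center's own z axis and vertical below 0.06 rad), for 0.05 s.
4. the plate is slid home under the heads (horizontal distance between plate_slots and rail_top below 0.006 m and z of plate_center in the frame of rail_top below 0.008 m and angle between the x axis of plate_center and the x axis of rail_top, either way round below 0.08 rad and angle between plate_center's own z axis and vertical below 0.06 rad), for 0.2 s.
At the end, for the whole second after the job is handed in: The plate lies flat on the rail (within 2.5 mm of its top face, 3.4 degrees of level, 4.6 degrees of the rail's direction), under both screw heads, the screws within 6 mm of fully home in the slots, at rest and released; the flask, tumbler and ink-pad tin are within 20 mm of where they began (horizontal distance between plate_slots and rail_top below 0.006 m and z of plate_center in the frame of rail_top between 0.001 and 0.0055 m and angle between the x axis of plate_center and the x axis of rail_top, either way round below 0.08 rad and angle between plate_center's own z axis and vertical below 0.06 rad and linear speed of plate below 0.02 m/s and distance of each of flask_center, tumbler_center, ink_tin_center from where it was at the start of the episode below 0.02 m); the robot touches nothing.
It fails at once if the plate falls onto the desk (height (world z) of plate_center below 0.015 m).
It fails at once if the flask, tumbler or ink-pad tin is knocked away or tipped (distance of any of flask_center, tumbler_center, ink_tin_center from where it was at the start of the episode above 0.03 m or angle between any of flask_center, tumbler_center, ink_tin_center's own z axis and vertical above 0.35 rad).
It also fails if it takes over 64 s, if anything falls off the work surface, if the arm or the gripper's body presses on something with over 40 N, if the wrist force passes 120 N, or if a joint passes its speed limit or range.

ROBOT

A 7-joint arm with a two-finger parallel gripper is mounted at the origin on the work surface. World frame = base frame: x ahead of the robot, y to its left, z up, the work surface at z = 0. Lengths are in m, angles in rad, forces in N, time in s.
With the tool pointing down it reaches from about 0.425 to 0.975 m from the base axis. Payload 16.7 kg.
Tool frame: the origin (TCP) lies at the very end of the fingers, on their centre line; the grasp point (between the pads) lies 19 mm behind it; z points along the fingers, y is the line along which they close (so a half turn about z gives the same grasp; the last joint's range is limited). The gripper opens to 85 mm and grips with 20 to 120 N. Pads are 22 mm wide; open, the fingers measure 114 mm over their backs; the gripper's body (76 mm by 85 mm) begins 54 mm behind the grasp point. The pads swing forward as they close: fully open they stand 13 mm farther back than shut.
Start: joints at [1.006, 0.426, 0.074, 1.606, -0.034, 1.111, -0.067], TCP at [0.273, -0.617, 0.231] pointing down, gripper open.
Joint ranges: [-2.85, 2.85], [-0.5, 2.14], [-1.23, 1.37], [0.21, 2.46], [-1.02, 4.16], [0.16, 2.05], [-2.73, 2.73]. Speed limits (rad/s): [1.89, 1.89, 2.39, 2.39, 3.01, 3.01, 3.01].

INTERFACE

Orientations are given as [roll, pitch, yaw] about the fixed x, y, z axes, in that order (R = Rz(yaw) Ry(pitch) Rx(roll)).
In Python, from plant import ctrl gives the robot as it stands.
- The arm moves only by the shell command python3 -m crank 'ROWS' [FORCE]. ROWS is JSON, one flat list of numbers, 5 for each row, row after row: the gripper's target within -1 to 1 (fully open at 1, half-way at 0, shut at -1), then the shift along the tool's x, y, z normalised to -1 to 1, where 1 is 2 cm, then the turn about the tool's z normalised to -1 to 1, where 1 is 5 degrees. In form: [jaw, x, y, z, twist, jaw, x, y, z, twist, ...]. A call has 1 to 10 rows; each row shifts and turns the commanded pose from where the row before left it, along the tool's axes as they then stand; what a row does not reach is not made up. A row lasts 1/10 s, in which the tool goes at most 50 mm and 8.59 degrees, less where a joint would pass 70% of its speed; a pose out of reach is approached as far as the arm can. A call with a number of a shift or a turn outside -1 to 1 is refused whole. A call with a gripper value outside its range is refused whole. The fingers move at their own pace and stop on an object; FORCE is the grip in N (left out, the last holds). Time passes only in rows, so rows that do not move let the fingers close. It gives the time, the measured TCP pose, the force, the opening and the grip force at its end, in the units of the state.
- ctrl.get_state(): the state, without advancing time (a new reading comes with each control period).
- ctrl.get_image(name): name is "scene" or "top" or "wrist"; returns a dict with "image" (420x560x3 uint8, blue, green, red), "K" (3x3 intrinsics, pixels), "distortion" ([k1, k2, p1, p2, k3] as OpenCV has them; the pictures are not rectified), "extrinsics" (4x4, takes a point from camera to world coordinates); the wrist camera has in their place "tool_from_camera" (4x4, takes a point from camera to tool coordinates, whose origin is the TCP and whose axes are the flange's). Camera axes: x right, y up, looking along -z (the intrinsics and any distortion apply to the point x, -y, -z); pixel columns grow to the right and rows downward; lengths in m; the calibration is good to about 2 mm. A picture is of the moment at which its call begins: read the wrist's pose just before it. There is no depth.
- ctrl.sign_off(): hands the job in; it is judged then, once.
The state is a dict: "time": time; "joint_pos": joint angles; "dq": joint speeds; "effort": joint torques, N m; "position": TCP position; "tool_rot": TCP orientation; "ft_force": force on the tool from outside, world axes, zero at the start; "moment": the same for the moment, N m; "gripper_width": finger opening in m; "finger_force": force on a finger pad.
Only numpy, scipy, OpenCV 4.12 (cv2) and the standard library are available. Lean on these libraries where they do the work, as an engineer would, in place of code of your own. Each camera call takes 0.05 s, during which the arm holds its last target. There are 200 camera calls.

## Working session

There is one attempt and no reset: what is moved stays moved. The work goes in short steps, Python scripts to look and compute and a shell command to move; the robot and the scene stay as the last step left them, time stands still between calls to the robot, and variables do not carry over. Pictures are saved under pics/ and viewed, at most 15 in all, crops included, and the job is handed in when it is done.

```bash
ls; mkdir -p pics; python3 - <<'E'
from plant import ctrl
import cv2,pickle
s=ctrl.get_state();print(s)
d={n:ctrl.get_image(n) for n in("scene","top")}
pickle.dump(d,open('im0.pkl','wb'))
for n in d:
    print(n,d[n]['K'],d[n]['distortion'],d[n]['extrinsics']);cv2.imwrite(f'pics/{n}0.png',d[n]['image'])
E
```

```text
pics
{'time': 0.0, 'joint_pos': array([ 1.00552436,  0.42675229,  0.07384565,  1.60664326, -0.03408778,
        1.11080108, -0.06715535]), 'dq': array([ 8.84866707e-04,  5.41702724e-04, -1.50306501e-04, -2.95326230e-05,
       -2.66139657e-04, -2.28695629e-04, -1.55919072e-04]), 'effort': array([-2.14302972e-04, -9.49842310e+01,  3.76054779e+00, -4.63530922e+01,
        1.92161469e-02,  9.98360018e-03,  6.41251745e-05]), 'position': array([ 0.27242743, -0.61711329,  0.23058092]), 'tool_rot': array([-3.14025240e+00,  1.10137747e-04,  4.15694125e-01]), 'ft_force': array([ 0.12397923, -0.92537965, -0.58511488]), 'moment': array([ 0.04224307,  0.03473615, -0.03613296]), 'finger_force': 0.0, 'gripper_width': 0.08522137696386027}
scene [[520.44242515   0.         282.43589537]
 [  0.         520.44242515 204.64084162]
 [  0.           0.           1.        ]] [-0.11950685  0.          0.          0.          0.        ] [[-0.72491468 -0.40995158  0.5535688   1.17776635]
 [ 0.68882174 -0.43704556  0.5783734   0.78334166]
 [ 0.0048297   0.80058159  0.5992043   0.88582796]
 [ 0.          0.          0.          1.        ]]
top [[499.03626083   0.         289.16194429]
 [  0.         499.03626083 213.29658739]
 [  0.           0.           1.        ]] [0.02134794 0.         0.         0.         0.        ] [[-0.01885632  0.980658   -0.19481871  0.21675631]
 [-0.99977891 -0.01668088  0.01280123  0.00640475]
 [ 0.00930388  0.19501702  0.98075573  1.2859318 ]
 [ 0.          0.          0.          1.        ]]
```

View pics/scene0.png

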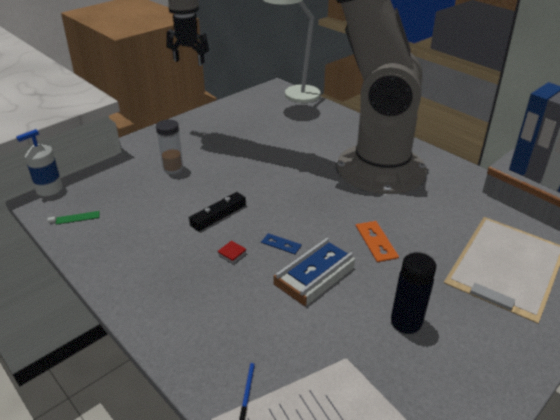

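View pics/top0.png

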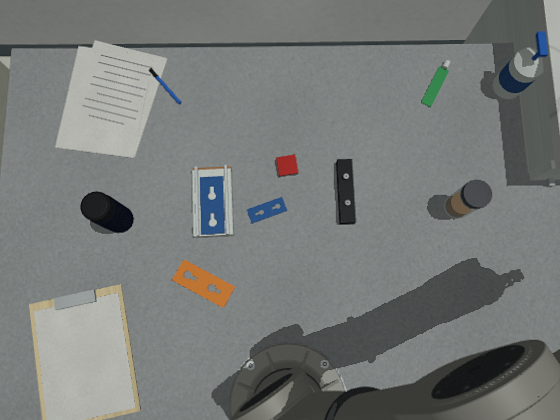

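The scene shows the large blue plate on the white riser (top view px ~(212,205), wood trim at row ~168), and the black rail at (346,190) with two screws. Candidates for the plate are the large blue one in the riser (212,205), a small blue one lying on the desk (267,210), and an orange one (203,283). By the description it's the large blue one. The flask is at (107,212), the tumbler at (468,200) and the tin at (287,166).

```bash
cat > h.py <<'E'
import numpy as np,cv2
def ray(d,px,E=None):
    E=d['extrinsics'] if E is None else E
    u=cv2.undistortPoints(np.array(px,float).reshape(-1,1,2),d['K'],np.array(d['distortion'])).reshape(-1,2)
    v=np.c_[u[:,0],-u[:,1],-np.ones(len(u))]@E[:3,:3].T
    return E[:3,3],v
def plane(d,px,z,E=None):
    o,v=ray(d,px,E); return o+v*((z-o[2])/v[:,2])[:,None]
def blobs(m,amin):
    m=m.astype(np.uint8)*255
    cs,_=cv2.findContours(m,cv2.RETR_EXTERNAL,cv2.CHAIN_APPROX_NONE)
    return sorted([c for c in cs if cv2.contourArea(c)>amin],key=cv2.contourArea,reverse=True)
def rect(P):
    """min-area rect of world xy points: centre, sizes(long,short), angle of long axis"""
    (c,(w,h),a)=cv2.minAreaRect((P[:,:2]*1000).astype(np.float32))
    if w<h:w,h,a=h,w,a+90
    return np.array(c)/1000,(round(w,1),round(h,1)),(a+90)%180-90
E
python3 - <<'E'
import pickle;from h import *
D=pickle.load(open('im0.pkl','rb'))
for n in('top','scene'):
    d=D[n];I=d['image'];h=cv2.cvtColor(I,cv2.COLOR_BGR2HSV);H,S,V=cv2.split(h)
    for name,m,z in(('blue',(H>100)&(H<125)&(S>130)&(V>60),.036),('red',((H<6)|(H>174))&(S>150),.018),('black',(V<50),.03),('white',(V>170)&(S<40),.042)):
        print(n,name)
        for c in blobs(m,60)[:9]:
            x=c.reshape(-1,2).mean(0);P=plane(d,c,z);r=rect(P)
            if 0.3<r[0][0]<.9: print('  px',x.round(),r, z)
I=D['top']['image']
a=cv2.resize(I[150:250,180:300],None,fx=4,fy=4,interpolation=cv2.INTER_CUBIC);b=cv2.resize(I[150:250,320:380],None,fx=4,fy=4,interpolation=cv2.INTER_CUBIC)
cv2.imwrite('pics/crop.png',np.hstack([a,b]))
E
```

```text
top blue
  px [212. 205.] (array([0.49156442, 0.18795634]), (148.3, 57.4), 2.167217254638672) 0.036
  px [266. 210.] (array([0.47571033, 0.04819445]), (95.2, 37.4), -70.6080551147461) 0.036
  px [168.  89.] (array([0.80839172, 0.30857352]), (100.3, 8.9), 40.14878463745117) 0.036
top red
  px [287. 165.] (array([ 0.59912201, -0.00581904]), (50.5, 50.4), 8.858469009399414) 0.018
top black
  px [106. 212.] (array([0.47809634, 0.45541425]), (144.3, 76.6), 62.48031997680664) 0.03
  px [345. 191.] (array([ 0.52330981, -0.15571512]), (170.9, 40.6), 0.982239305973053) 0.03
top white
  px [116.  86.] (array([0.77826837, 0.46687274]), (308.8, 236.1), -15.101852416992188) 0.042
  px [228. 200.] (array([0.50479831, 0.14632373]), (178.9, 17.7), 2.2862906455993652) 0.042
  px [556.  72.] (array([ 0.83649133, -0.73646503]), (144.6, 23.5), -0.00800323486328125) 0.042
  px [195. 201.] (array([0.50106116, 0.22946007]), (177.6, 10.1), 1.0618844032287598) 0.042
  px [211. 172.] (array([0.57437653, 0.19068291]), (64.5, 17.3), -87.38132834434509) 0.042
scene blue
  px [317. 263.] (array([0.49005319, 0.186
[... 391 characters left out ...]
 50.8), -81.78559589385986) 0.018
scene black
  px [413. 293.] (array([0.39387979, 0.39579095]), (266.7, 78.1), 26.078100204467773) 0.03
  px [218. 211.] (array([ 0.53230908, -0.14107661]), (185.3, 69.2), 0.873189389705658) 0.03
scene white
  px [ 82. 102.] (array([ 0.49785645, -1.0360791 ]), (188.6, 162.4), 89.3832778930664) 0.042
  px [10. 97.] (array([ 0.67103461, -1.31254785]), (293.6, 99.0), 71.5536117553711) 0.042
  px [352. 390.] (array([0.70263245, 0.47087549]), (74.3, 39.6), -14.281211853027344) 0.042
  px [ 10. 129.] (array([ 0.78346503, -1.01410535]), (130.7, 75.6), 71.32818603515625) 0.042
  px [10. 45.] (array([ 0.46978574, -1.91755798]), (197.0, 101.4), 71.85617065429688) 0.042
```

View pics/crop.png

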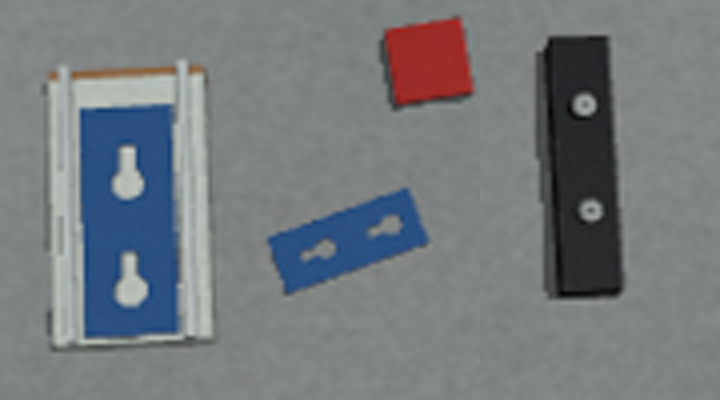

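The crop confirms the large blue plate in the riser, its slots pointing to the trimmed end, and the rail with two screws. Measured sizes match (148x57 for 150x60, 171x41 for 170x40). First I'll align the tool with the riser, then travel on an arc outside the minimum reach.

```bash
python3 -m crank '[-1,0,0,0,0.9,-1,0,0,0,0.9,-1,0,0,0,0.9,-1,0,0,0,0.9,-1,0,0,0,0.75,-1,1,-1,0,0,-1,1,-1,0,0,-1,1,-1,0,0,-1,1,-1,0,0,-1,1,-1,0,0]' 60
python3 -m crank '[-1,1,-1,0,0,-1,1,-1,0,0,-1,1,-1,0,0,-1,1,-1,0,0,-1,1,-1,0,0,-1,0.5,-1,0,0,-1,0.5,-1,0,0,-1,0.5,-1,0,0,-1,0,-1,0,0,-1,0,-1,0,0]'
python3 -m crank '[-1,0,-1,0,0,-1,0,-1,0,0,-1,0,-1,0,0,-1,0,-1,0,0,-1,0,-1,0,0,-1,0,-1,0,0,-1,0,-1,0,0,-1,0,-1,0,0,-1,0,-1,0,0,-1,0,-1,0,0]'
```

```text
time: 1.1
position: [0.3695, -0.5129, 0.231]
tool_rot: [-3.141, 0.0, 0.036]
ft_force: [-0.0, -0.3, 0.3]
gripper_width: 0.0001
finger_force: 0.0
time: 2.1
position: [0.4916, -0.3083, 0.2309]
tool_rot: [-3.141, 0.001, 0.037]
ft_force: [-0.0, -0.8, -0.9]
gripper_width: 0.0
finger_force: 0.0
time: 3.1
position: [0.4841, -0.1087, 0.2311]
tool_rot: [-3.142, 0.0, 0.036]
ft_force: [0.8, -0.3, 0.5]
gripper_width: 0.0001
finger_force: 0.0
```

```bash
cat >> h.py <<'E'
def snap(name,fn=None):
    from plant import ctrl
    from scipy.spatial.transform import Rotation as R
    s=ctrl.get_state();d=ctrl.get_image(name)
    if name=='wrist':
        T=np.eye(4);T[:3,:3]=R.from_euler('xyz',s['tool_rot']).as_matrix();T[:3,3]=s['position']
        d['extrinsics']=T@d['tool_from_camera']
    if fn:cv2.imwrite(fn,d['image'])
    return d,s
E
python3 - <<'E'
from h import *;import pickle
d,s=snap('wrist','pics/w1.png');pickle.dump(d,open('w1.pkl','wb'))
print(d['extrinsics'])
E
```

```text
[[ 0.0365332   0.94576864  0.32278012  0.56674773]
 [-0.9993316   0.03499307  0.01057511 -0.10647344]
 [-0.00129346 -0.32295071  0.9464149   0.37272822]
 [ 0.          0.          0.          1.        ]]
```

View pics/w1.png

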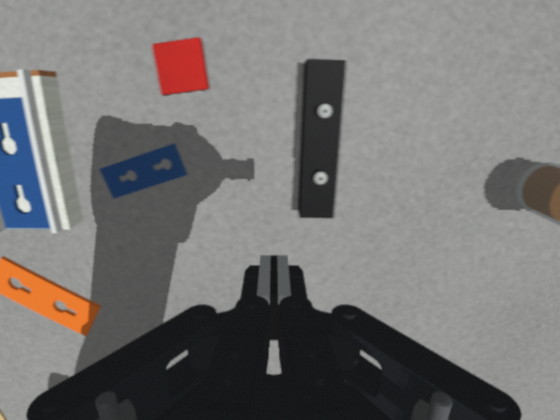

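The wrist view shows the rail with its screws at (325,111) and (321,178), and the riser partly in view at the left.

```bash
python3 -m crank '[-1,0,-1,0,0,-1,0,-1,0,0,-1,0,-1,0,0,-1,0,-1,0,0,-1,0,-1,0,0,-1,0,-1,0,0,-1,0,-1,0,0,-1,0,-1,0,0,-1,0,-1,0,0,-1,0,-1,0,0]'
python3 -m crank '[-1,-1,-1,0,0,-1,-1,-1,0,0,-1,-1,-1,0,0,-1,-0.9,-1,0,0,-1,0,-0.9,0,0,-1,0,0,0,0]'
cat > meas.py <<'E'
from h import *
def screws(d,box=None):
    H,S,V=cv2.split(cv2.cvtColor(d['image'],cv2.COLOR_BGR2HSV))
    black=blobs(V<60,400)
    out=[]
    for b in black:
        m=np.zeros(V.shape,np.uint8);cv2.drawContours(m,[b],-1,255,-1)
        g=blobs((m>0)&(V>110),15)
        if len(g)==2: out=[np.array(cv2.minEnclosingCircle(c)[0]) for c in g]
    P=plane(d,out,.042);P=P[np.argsort(-P[:,0])]
    return out,P,P.mean(0),np.linalg.norm(P[0]-P[1]),np.degrees(np.arctan2(*(P[0]-P[1])[[1,0]]))
def blue(d,z=.036):
    H,S,V=cv2.split(cv2.cvtColor(d['image'],cv2.COLOR_BGR2HSV))
    return [(c.reshape(-1,2).mean(0).round(),rect(plane(d,c,z))) for c in blobs((H>100)&(H<125)&(S>130)&(V>40),1000)]
E
python3 - <<'E'
from meas import *;import pickle
print(screws(pickle.load(open('w1.pkl','rb'))));print(screws(pickle.load(open('im0.pkl','rb'))['top']))
d,s=snap('wrist','pics/w2.png')
print(s['position'],s['tool_rot'],blue(d))
E
```

```text
time: 4.15
position: [0.4769, 0.091, 0.2312]
tool_rot: [3.142, 0.0, 0.036]
ft_force: [-0.0, 0.2, 0.3]
gripper_width: 0.0001
finger_force: 0.0
time: 4.75
position: [0.3952, 0.1874, 0.2315]
tool_rot: [-3.141, -0.0, 0.039]
ft_force: [-0.3, 0.2, -0.4]
gripper_width: 0.0001
finger_force: 0.0
([array([324.78302002, 110.48113251]), array([320.34481812, 177.82759094])], array([[ 0.55770744, -0.15789119,  0.042     ],
       [ 0.48829528, -0.15900656,  0.042     ]]), array([ 0.52300136, -0.15844887,  0.042     ]), np.float64(0.0694211236547283), np.float64(0.9205925059340084))Traceback (most recent call last):
  File "<stdin>", line 2, in <module>
  File "meas.py", line 10, in screws
    P=plane(d,out,.042);P=P[np.argsort(-P[:,0])]
  File "h.py", line 8, in plane
    o,v=ray(d,px,E); return o+v*((z-o[2])/v[:,2])[:,None]
        ~~~^^^^^^^^
  File "h.py", line 4, in ray
    u=cv2.undistortPoints(np.array(px,float).reshape(-1,1,2),d['K'],np.array(d['distortion'])).reshape(-1,2)
      ~~~~~~~~~~~~~~~~~~~^^^^^^^^^^^^^^^^^^^^^^^^^^^^^^^^^^^^^^^^^^^^^^^^^^^^^^^^^^^^^^^^^^^^^
cv2.error: OpenCV(4.12.0) /io/opencv/modules/calib3d/src/undistort.dispatch.cpp:347: error: (-215:Assertion failed) CV_IS_MAT(_src) && CV_IS_MAT(_dst) && (_src->rows == 1 || _src->cols == 1) && (_dst->rows == 1 || _dst->cols == 1) && _src->cols + _src->rows - 1 == _dst->rows + _dst->cols - 1 && (CV_MAT_TYPE(_src->type) == CV_32FC2 || CV_MAT_TYPE(_src->type) == CV_64FC2) && (CV_MAT_TYPE(_dst->type) == CV_32FC2 || CV_MAT_TYPE(_dst->type) == CV_64FC2) in function 'cvUndistortPointsInternal'
```

```bash
python3 - <<'E'
from meas import *
d,s=snap('wrist','pics/w2.png')
print(s['position'],s['tool_rot'],blue(d))
E
```

```text
[0.39516973 0.1874242  0.23151401] [-3.14097475e+00 -4.45575085e-04  3.90607038e-02] [(array([279.,  83.]), (array([0.48856915, 0.18541801]), (147.7, 57.8), 2.2818081378936768)), (array([401., 104.]), (array([0.4794061 , 0.05984777]), (89.4, 34.9), -70.43439483642578))]
```

View pics/w2.png

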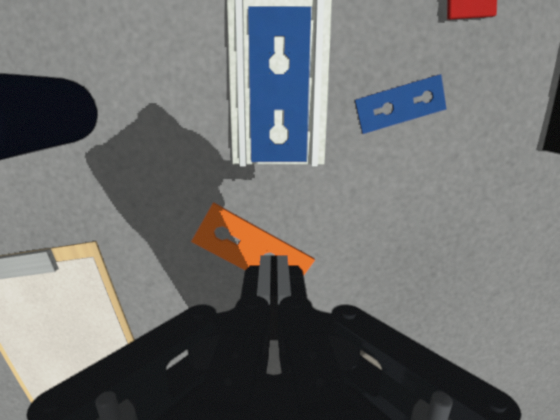

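The wrist view shows the plate straight ahead of the fingers, near edge at row 162, at the riser's open end. All three views agree within 3 mm, giving a centre of about (0.490, 0.187). Next I'll descend behind it.

```bash
python3 -m crank '[-1,0,0,1,0,-1,0,0,1,0,-1,0,0,1,0,-1,0,0,1,0,-1,0,0,1,0,-1,0,0,1,0,-1,0,0,1,0,-1,0,0,1,0,-1,0,0,1,0,-1,0,0,0.9,0]'
python3 -m crank '[-1,0,0,0,0,-1,0,0,0,0,-1,0,0,0,0]'
```

```text
time: 5.8
position: [0.3958, 0.1845, 0.0323]
tool_rot: [3.141, 0.001, 0.035]
ft_force: [0.3, -0.0, 0.9]
gripper_width: -0.0004
finger_force: 0.0
time: 6.1
position: [0.3962, 0.1854, 0.0341]
tool_rot: [-3.141, -0.001, 0.036]
ft_force: [0.8, -0.1, -0.2]
gripper_width: -0.0001
finger_force: 0.0
```

```bash
python3 -m crank '[-1,0.3,0,0.03,0,-1,0.3,0,0,0,-1,0.3,0,0,0,-1,0.3,0,0,0,-1,0.3,0,0,0,-1,0.3,0,0,0,-1,0.3,0,0,0,-1,0.3,0,0,0,-1,0.3,0,0,0,-1,0.3,0,0,0]'
python3 - <<'E'
from meas import *
d,s=snap('top'); print(s['position'],s['ft_force'],blue(d))
d,s=snap('scene'); print(blue(d))
E
```

```text
time: 7.1
position: [0.456, 0.1878, 0.0331]
tool_rot: [3.142, 0.0, 0.036]
ft_force: [-6.3, 0.7, 10.4]
gripper_width: -0.0
finger_force: 5.4
[0.45602646 0.18775517 0.03305847] [-6.33545009  0.73797468 10.35387102] []
[(array([425.,  15.]), (array([-1.37916614, -0.80386877]), (907.0, 286.1), 20.764589309692383)), (array([301., 274.]), (array([0.54291498, 0.18715683]), (151.4, 60.0), 0.47463300824165344)), (array([533., 127.]), (array([-0.63423016,  0.2122402 ]), (813.1, 93.3), 13.979135513305664))]
```

The push works: the plate is at x≈0.543, moving with the fingers. There's a light upward force, so I'll ease up a little and go on.

```bash
python3 -m crank '[-1,0.2,0,-0.03,0,-1,0.2,0,0,0,-1,0.2,0,0,0,-1,0.2,0,0,0,-1,0.2,0,0,0,-1,0,0,0,0,-1,0,0,0,0]'
python3 - <<'E'
from meas import *
d,s=snap('scene'); print(s['position'],s['ft_force'],[b for b in blue(d) if abs(b[1][0][0]-.55)<.1])
H,S,V=cv2.split(cv2.cvtColor(d['image'],cv2.COLOR_BGR2HSV))
for t in 90,130:
  for c in blobs((H>5)&(H<18)&(S>t)&(V>60),30):
    x=c.reshape(-1,2).mean(0)
    if 250<x[0]<340 and 230<x[1]<330: print(x,rect(plane(d,c,.03)))
cv2.imwrite('pics/s2.png',np.hstack([cv2.resize(d['image'][190:330,230:370],None,fx=4,fy=4)]))
E
```

```text
time: 7.9
position: [0.4758, 0.1884, 0.0333]
tool_rot: [-3.141, -0.0, 0.036]
ft_force: [-0.4, 0.0, -0.3]
gripper_width: 0.0
finger_force: 0.0
[0.4757958  0.18840825 0.0332846 ] [-0.36332774  0.0427743  -0.34489063] [(array([295., 278.]), (array([0.56294073, 0.18741501]), (151.7, 59.7), 0.10644049197435379))]
[299.58974359 297.92307692] (array([0.59620917, 0.23622087]), (36.9, 22.8), -86.46707320213318)
[299.48484848 297.72727273] (array([0.59592902, 0.23524905]), (31.7, 19.0), -86.5161645412445)
```

View pics/s2.png

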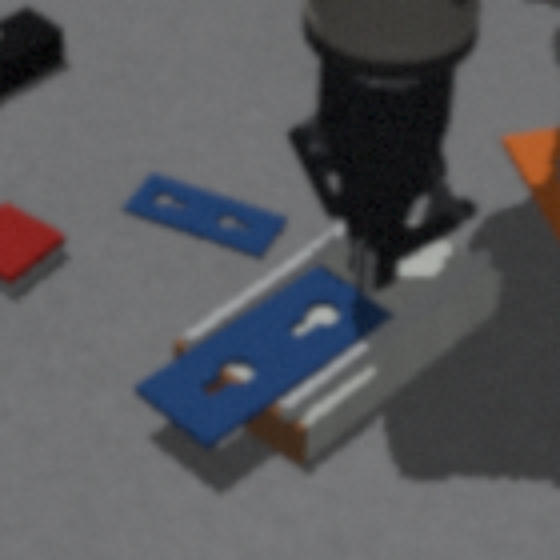

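The plate sticks out about 45 mm over the wood trim, still flat in the channel. I'll back off, rise, open and go over the overhang.

```bash
python3 -m crank '[-1,-0.3,0,0,0,-1,0,0,-1,0,-1,0,0,-1,0,1,0,0,-1,0.23,1,0,0,-1,0,1,0,0,-1,0,1,1,0,0,0,1,1,0,0,0,1,1,0,0,0,1,1,0,0,0]'
python3 -m crank '[1,1,0.1,0,0,1,1,0,0,0,1,1,0,0,0,1,0.5,0,0,0,1,0,0,0,0,1,0,0,0,0]'
python3 - <<'E'
from meas import *
d,s=snap('wrist'); print(s['position'],s['tool_rot'],s['gripper_width'],blue(d))
d,s=snap('top'); print(blue(d))
d,s=snap('scene'); print(blue(d))
E
```

```text
time: 8.95
position: [0.5499, 0.1894, 0.1333]
tool_rot: [3.141, -0.0, 0.016]
ft_force: [-0.2, 0.6, -0.4]
gripper_width: 0.0852
finger_force: 0.0
time: 9.55
position: [0.6187, 0.1888, 0.1331]
tool_rot: [3.142, 0.001, 0.016]
ft_force: [0.1, 0.1, -0.4]
gripper_width: 0.0855
finger_force: 0.0
[0.61867961 0.18875159 0.13310068] [3.14157933e+00 7.97855111e-04 1.63439529e-02] 0.0855390798593168 [(array([276., 260.]), (array([0.56343848, 0.18511073]), (148.8, 59.0), -0.33451080322265625))]
[]
[(array([423.,  15.]), (array([-1.37219775, -0.82152008]), (906.9, 322.7), 20.890575408935547)), (array([295., 278.]), (array([0.56394684, 0.18705667]), (149.3, 61.3), 1.7044949531555176)), (array([533., 127.]), (array([-0.63421228,  0.2121683 ]), (813.1, 93.5), 13.979135513305664))]
```

```bash
python3 -m crank '[1,0,0.08,1,0,1,0,0,1,0,1,0,0,1,0,1,0,0,1,0,1,0,0,1,0,1,0,0,0.6,0,1,0,0,0.6,0,1,0,0,0,0]' 60
python3 -m crank '[-1,0,0,0,0,-1,0,0,0,0,-1,0,0,0,0,-1,0,0,0,0,-1,0,0,0,0]' 60
```

```text
time: 10.5
position: [0.6189, 0.1868, 0.0082]
tool_rot: [3.141, 0.002, 0.016]
ft_force: [0.4, -0.8, -0.0]
gripper_width: 0.0851
finger_force: 0.0
time: 11.0
position: [0.6203, 0.1872, 0.0103]
tool_rot: [-3.141, -0.001, 0.016]
ft_force: [0.1, -0.1, 6.0]
gripper_width: 0.0583
finger_force: 63.1
```

```bash
python3 -m crank '[-1,0,0,0,0,-1,0,0,-0.3,0,-1,0,0,-0.5,0,-1,0,0,-1,0,-1,0,0,-1,0,-1,0,0,-1,0,-1,0,0,-1,0,-1,0,0,0,0,-1,0,0,0,0]' 100
python3 - <<'E'
from meas import *
d,s=snap('scene','pics/s3.png'); print(s['position'],s['gripper_width'],s['ft_force'],s['moment'])
d,s=snap('wrist','pics/w3.png');print(blue(d,.13))
E
```

```text
time: 11.9
position: [0.6198, 0.1869, 0.1058]
tool_rot: [-3.141, -0.001, 0.016]
ft_force: [0.3, -0.3, -2.1]
gripper_width: 0.0574
finger_force: 106.9
[0.61978091 0.18692057 0.10576844] 0.05743846683636981 [ 0.25815386 -0.29181953 -2.1284086 ] [-0.01783292 -0.05318313 -0.05442617]
[(array([274., 317.]), (array([0.60630145, 0.18558313]), (64.6, 59.5), 0.872858464717865))]
```

View pics/s3.png

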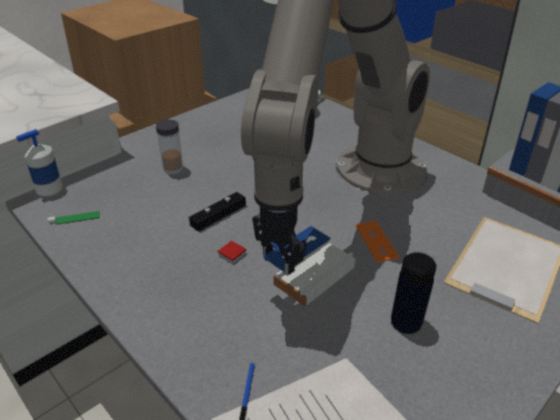

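View pics/w3.png

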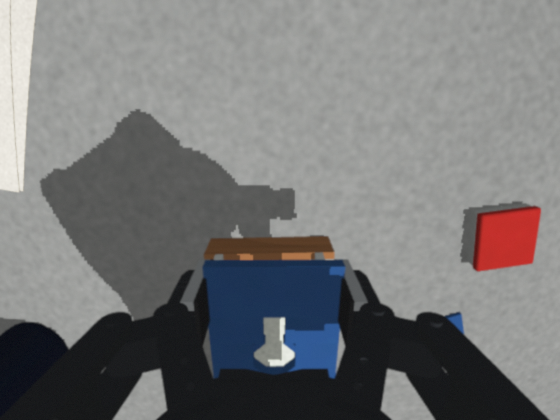

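The plate hangs in the gripper, clear of the riser, and the flask, tumbler and tin stand where they were. In the wrist view its front end is at rows 262-275, the slot end at (275,318) and the wide hole at (274,353). I'll check how level it is.

```bash
python3 - <<'E'
from meas import *
from scipy.optimize import least_squares
d,s=snap('wrist');I=d['image'];H,S,V=cv2.split(cv2.cvtColor(I,cv2.COLOR_BGR2HSV))
g=V[225:400,274].astype(int);print([ (225+i,g[i]) for i in range(0,175) if i and abs(g[i]-g[i-1])>15])
for r in(264,277,290,340,355):
    m=np.where((H[r]>100)&(H[r]<125)&(S[r]>120)&(V[r]>40))[0];m=m[(m>190)&(m<360)];print(r,m.min(),m.max())
for px,x in(((274.5,262),.638),((274.5,275),.638),((274.5,317),.6125)):
    o,v=ray(d,[px]);t=(x-o[0])/v[0,0];print(px,(o+v[0]*t).round(4))
# front edge top corners: width 60 -> distance along ray
E
```

```text
[(237, np.int64(111)), (238, np.int64(91)), (260, np.int64(69)), (317, np.int64(103)), (318, np.int64(122)), (359, np.int64(153)), (360, np.int64(194)), (361, np.int64(224)), (365, np.int64(202)), (366, np.int64(140)), (367, np.int64(89)), (375, np.int64(37))]
264 204 343
277 204 343
290 207 340
340 210 337
355 212 336
(274.5, 262) [0.638  0.1859 0.1296]
(274.5, 275) [0.638  0.1859 0.1398]
(274.5, 317) [0.6125 0.1855 0.1322]
```

```bash
python3 - <<'E'
from meas import *
d,s=snap('scene');I=d['image'];H,S,V=cv2.split(cv2.cvtColor(I,cv2.COLOR_BGR2HSV))
m=(H>100)&(H<125)&(S>110)&(V>40)
for c in blobs(m,60):
    q=c.reshape(-1,2)
    if 240<q[:,0].mean()<350 and 200<q[:,1].mean()<300:
        hu=cv2.convexHull(c);print(cv2.approxPolyDP(hu,2,True).reshape(-1,2).tolist())
        for p in q[[q[:,0].argmax(),q[:,1].argmin()]]:
            o,v=ray(d,[p])
            for x in(.485,.488,.491):
                t=(x-o[0])/v[0,0];print(p,(o+v[0]*t).round(4))
x0=np.s_[215:285,250:345];cv2.imwrite('pics/s4.png',cv2.resize(I[x0],None,fx=6,fy=6,interpolation=cv2.INTER_CUBIC))
E
```

```text
[[312, 227], [328, 239], [305, 255], [295, 236]]
[328 239] [0.485  0.2091 0.1206]
[328 239] [0.488  0.2116 0.1239]
[328 239] [0.491  0.2141 0.1273]
[309 227] [0.485  0.1493 0.12  ]
[309 227] [0.488  0.152  0.1233]
[309 227] [0.491  0.1548 0.1267]
[[272, 242], [278, 246], [284, 259], [284, 270], [264, 256]]
[284 270] [ 0.485   0.067  -0.0759]
[284 270] [ 0.488   0.0701 -0.0717]
[284 270] [ 0.491   0.0732 -0.0676]
[272 242] [ 0.485   0.0209 -0.0071]
[272 242] [ 0.488   0.0242 -0.0032]
[272 242] [0.491  0.0275 0.0006]
```

View pics/s4.png

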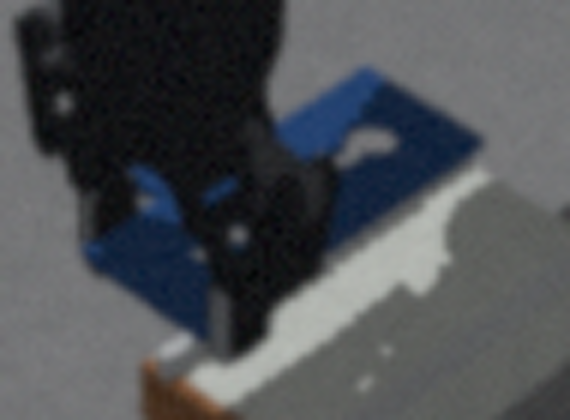

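The crop shows the plate held by its end, tail sagging about 3-4°. It will level when it settles on the rail, and the small tilt doesn't matter for lining up. I'll carry it over to above the rail.

```bash
python3 -m crank '[-1,-0.1,0.5,0,0,-1,-0.1,1,0,0,-1,-0.1,1,0,0,-1,-0.1,1,0,0,-1,-0.1,1,0,0,-1,-0.1,1,0,0,-1,-0.1,1,0,0,-1,-0.1,1,0,0,-1,-0.1,1,0,0,-1,-0.1,1,0,0]'
python3 -m crank '[-1,-0.1,1,0,0,-1,-0.1,1,0,0,-1,-0.1,1,0,0,-1,-0.1,1,0,0,-1,-0.1,1,0,0,-1,-0.1,1,0,0,-1,-0.1,1,0,0,-1,-0.05,0.63,0,0,-1,0,0,0,0,-1,0,0,0,0]'
python3 -m crank '[-1,0,0,0.7,0,-1,0,0,0.7,0,-1,0,0,0,0,-1,0,0,0,0]'
python3 - <<'E'
from meas import *
d,s=snap('wrist','pics/w5.png');print(s['position'],s['tool_rot'])
cv2.imwrite('pics/w5.png',cv2.resize(d['image'][220:400,180:370],None,fx=4*.8,fy=4*.8,interpolation=cv2.INTER_CUBIC))
E
```

```text
time: 13.1
position: [0.602, -0.0062, 0.1052]
tool_rot: [3.141, 0.0, 0.015]
ft_force: [0.1, 0.1, -1.5]
gripper_width: 0.0571
finger_force: 106.8
time: 14.1
position: [0.5899, -0.1561, 0.1053]
tool_rot: [-3.141, 0.0, 0.015]
ft_force: [-0.5, 0.8, -2.0]
gripper_width: 0.0575
finger_force: 106.8
time: 14.5
position: [0.5898, -0.1555, 0.0764]
tool_rot: [-3.141, 0.002, 0.017]
ft_force: [0.6, -0.5, -1.0]
gripper_width: 0.0574
finger_force: 107.0
[ 0.58978198 -0.15550946  0.0764439 ] [-3.14099239e+00  1.55119734e-03  1.68247910e-02]
```

View pics/w5.png

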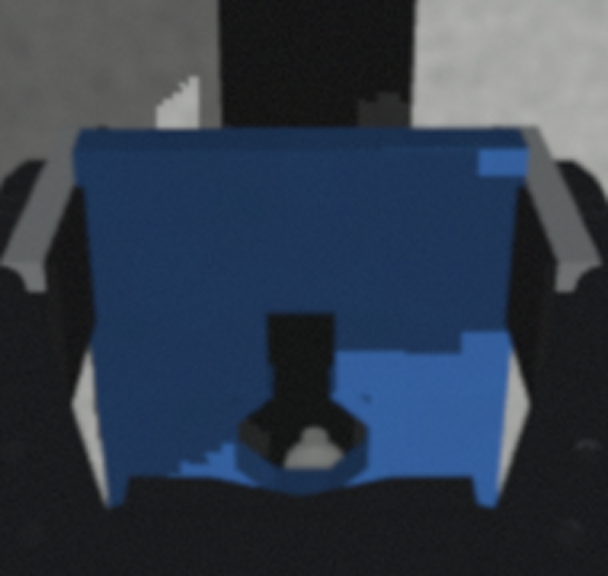

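Through the plate's wide hole (crop (302,445)) the screw head shows at about (315,445). I'll work out the offset from the two rays.

```bash
python3 - <<'E'
from meas import *
d,s=snap('wrist')
f=lambda u,v:(180+u/3.2-.4,220+v/3.2-.4)
zp=s['position'][2]+.0245
p=s['position']
print('screw',plane(d,[f(315,428)],.042),'(+x edge of head)',plane(d,[f(315,428)],.038))
print('hole l/r',plane(d,[f(237,440),f(368,440)],zp+.003),'slot end',plane(d,[f(302,313)],zp+.003),'front',plane(d,[f(302,150),f(302,128)],zp+.003), 'rear hole top',plane(d,[f(302,495)],zp+.003))
print(p)
E
```

```text
screw [[ 0.50283891 -0.16103154  0.042     ]] (+x edge of head) [[ 0.49898735 -0.1611648   0.038     ]]
hole l/r [[ 0.56059379 -0.14777239  0.10454589]
 [ 0.5609403  -0.16662645  0.10454589]] slot end [[ 0.58317144 -0.1567321   0.10454589]] front [[ 0.60831807 -0.15628808  0.10454589]
 [ 0.61145791 -0.1562327   0.10454589]] rear hole top [[ 0.55015765 -0.15731613  0.10454589]]
[ 0.59020862 -0.15568997  0.07704589]
```

```bash
python3 -m crank '[-1,0,0.04,0.5,0,-1,0,0,0.5,0,-1,0,0,0.5,0,-1,0,0,0.5,0,-1,0,0,0,0]'
python3 -m crank '[-1,0,0,0.2,0,-1,0,0,0.2,0,-1,0,0,0.2,0,-1,0,0,0.1,0,-1,0,0,0,0]'
```

```text
time: 15.1
position: [0.5892, -0.1567, 0.0354]
tool_rot: [-3.141, 0.003, 0.016]
ft_force: [-0.1, 0.5, -1.7]
gripper_width: 0.0571
finger_force: 107.0
time: 15.6
position: [0.59, -0.1569, 0.0231]
tool_rot: [-3.141, 0.0, 0.016]
ft_force: [-0.2, 0.3, -3.0]
gripper_width: 0.0576
finger_force: 107.0
```

```bash
python3 -m crank '[-1,0,0,0.15,0,-1,0,0,0.15,0,-1,0,0,0.1,0,-1,0,0,0,0]'
python3 -m crank '[-1,0,0,0.1,0,-1,0,0,0.1,0,-1,0,0,0,0]'
```

```text
time: 16.0
position: [0.59, -0.1569, 0.015]
tool_rot: [-3.141, 0.0, 0.016]
ft_force: [-0.6, 0.1, -1.8]
gripper_width: 0.0574
finger_force: 107.0
time: 16.3
position: [0.5902, -0.1569, 0.0111]
tool_rot: [-3.142, 0.0, 0.016]
ft_force: [0.8, 0.0, -0.6]
gripper_width: 0.0577
finger_force: 107.1
```

```bash
python3 -m crank '[-1,0,0,0.1,0,-1,0,0,0.05,0,-1,0,0,0,0,-1,0,0,0,0]'
python3 - <<'E'
from meas import *
d,s=snap('scene');print(s['position'],s['ft_force'],s['moment'])
I=d['image'];cv2.imwrite('pics/s6.png',cv2.resize(I[150:260,160:290],None,fx=5,fy=5,interpolation=cv2.INTER_CUBIC))
E
```

```text
time: 16.7
position: [0.5904, -0.157, 0.0108]
tool_rot: [3.141, -0.001, 0.016]
ft_force: [-17.1, 3.5, 43.7]
gripper_width: 0.0576
finger_force: 111.0
[ 0.59041106 -0.15697571  0.01075662] [-17.05357483   3.46855122  43.7223667 ] [0.80347769 3.30656802 0.0034126 ]
```

View pics/s6.png

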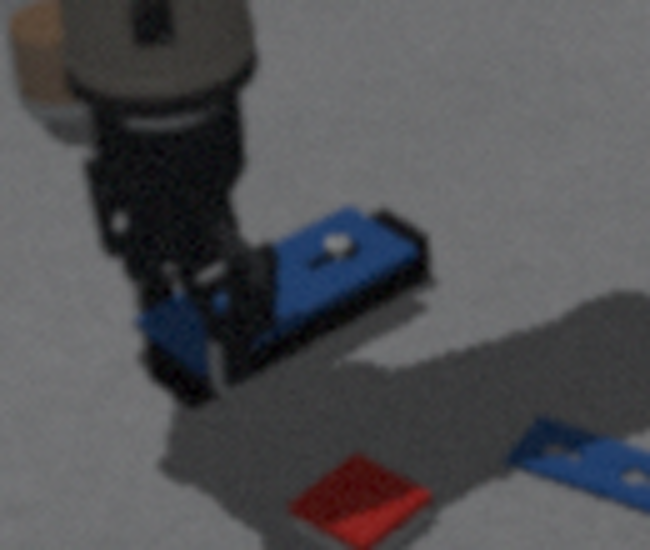

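The tail lies on the rail with its screw head up through the wide hole, and contact force is 44 N. I'll ease off, then release so the plate settles flat, and regrip before sliding.

```bash
python3 -m crank '[-1,0,0,-0.15,0,-1,0,0,-0.05,0,-1,0,0,0,0]'
python3 -m crank '[0.6,0,0,0,0,0.6,0,0,0,0,0.6,0,0,0,0,0.6,0,0,0,0]' 40
python3 - <<'E'
from meas import *
d,s=snap('wrist');print(s['position'],s['ft_force'],blue(d))
cv2.imwrite('pics/w7.png',cv2.resize(d['image'][200:400,130:420],None,fx=2.5,fy=2.5,interpolation=cv2.INTER_CUBIC))
d,s=snap('scene');print([b for b in blue(d) if .4<b[1][0][0]<.7])
E
```

```text
time: 17.05
position: [0.5902, -0.1569, 0.0123]
tool_rot: [-3.142, -0.0, 0.016]
ft_force: [0.8, 0.3, -1.8]
gripper_width: 0.0577
finger_force: 107.1
time: 17.45
position: [0.5902, -0.1569, 0.0122]
tool_rot: [-3.141, 0.0, 0.016]
ft_force: [0.1, -0.8, -0.6]
gripper_width: 0.0681
finger_force: 0.0
[ 0.59019831 -0.1568937   0.01223344] [ 0.12707782 -0.81946438 -0.58394245] [(array([274., 321.]), (array([ 0.57703674, -0.15756651]), (66.6, 60.2), 0.3596806526184082))]
[]
```

View pics/w7.png

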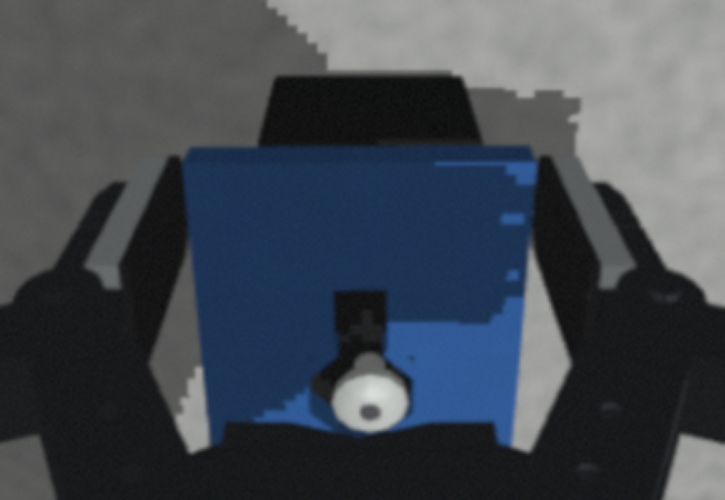

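The front screw head has come up through its wide hole too, and the plate lies flat. Regrip gently and slide towards -x.

```bash
python3 -m crank '[-1,0,0,0,0,-1,0,0,0,0,-1,0,0,0,0,-1,0,0,0,0]' 40
python3 -m crank '[-1,-0.1,0,0,0,-1,-0.15,0,0,0,-1,-0.15,0,0,0,-1,-0.15,0,0,0,-1,-0.15,0,0,0,-1,-0.15,0,0,0,-1,-0.15,0,0,0,-1,0,0,0,0]'
```

```text
time: 17.95
position: [0.5902, -0.1569, 0.0126]
tool_rot: [3.142, -0.0, 0.016]
ft_force: [-2.2, -0.1, 6.1]
gripper_width: 0.0588
finger_force: 42.4
time: 18.75
position: [0.5702, -0.1572, 0.0126]
tool_rot: [3.142, -0.001, 0.016]
ft_force: [2.3, 0.9, 6.3]
gripper_width: 0.0586
finger_force: 43.5
```

```bash
python3 -m crank '[-1,-0.08,0,0,0,-1,-0.05,0,0,0,-1,0,0,0,0]'
python3 -m crank '[-1,-0.05,0,0,0,-1,0,0,0,0]'
```

```text
time: 19.05
position: [0.57, -0.1571, 0.0129]
tool_rot: [3.142, -0.005, 0.017]
ft_force: [16.2, -0.9, -5.1]
gripper_width: 0.0589
finger_force: 44.3
time: 19.25
position: [0.57, -0.1571, 0.0131]
tool_rot: [3.142, -0.006, 0.017]
ft_force: [19.5, -2.2, -4.9]
gripper_width: 0.059
finger_force: 44.7
```

Firm stop at 20.2 mm of travel with 19 N, which is consistent with the screws at the slot ends. I'll ease off, release, rise and check with the cameras.

```bash
python3 -m crank '[-1,0.13,0,0,0,-1,0,0,0,0]'
python3 -m crank '[1,0,0,0,0,1,0,0,0,0,1,0,0,0,0,1,0,0,0,0,1,0,0,-0.5,0,1,0,0,-1,0,1,0,0,-1,0,1,0,0,-1,0,1,0,0,-1,0,1,0,0,-1,0]'
python3 -m crank '[1,-1,0,-1,0,1,-1,0,-1,0,1,-1,0,-1,0,1,-1,0,0,0,1,-1,0,0,0,1,0,0,0,0]'
python3 - <<'E'
from meas import *
d,s=snap('wrist');print(s['position'],s['ft_force'],blue(d))
I=d['image'];c=blue(d)[0][0].astype(int);print(c)
y,x=max(0,c[1]-110),max(0,c[0]-130)
cv2.imwrite('pics/w8.png',cv2.resize(I[y:y+220,x:x+260],None,fx=2.6,fy=2.6,interpolation=cv2.INTER_CUBIC));print(x,y)
d,s=snap('scene');print([b for b in blue(d) if .4<b[1][0][0]<.7])
E
```

```text
time: 19.45
position: [0.5702, -0.1572, 0.0126]
tool_rot: [-3.142, -0.002, 0.016]
ft_force: [7.8, -0.4, 2.4]
gripper_width: 0.0585
finger_force: 45.5
time: 20.45
position: [0.5691, -0.1573, 0.1239]
tool_rot: [3.142, -0.0, 0.016]
ft_force: [0.5, -0.1, 0.2]
gripper_width: 0.0856
finger_force: 0.0
time: 21.05
position: [0.467, -0.1592, 0.1832]
tool_rot: [3.141, 0.0, 0.015]
ft_force: [0.1, 0.2, -1.2]
gripper_width: 0.0854
finger_force: 0.0
[ 0.46704516 -0.15919762  0.18317712] [ 0.05889352  0.19677427 -1.21791461] [(array([273., 135.]), (array([ 0.51264514, -0.15848639]), (148.5, 59.0), 1.1483402252197266)), (array([ 80., 167.]), (array([0.48721555, 0.02495985]), (88.9, 34.1), -70.64486122131348))]
[273 135]
143 25
[]
```

View pics/w8.png

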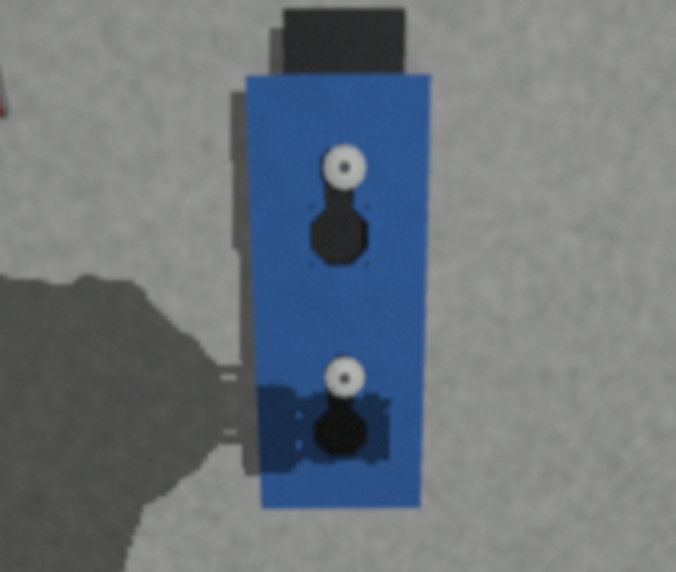

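The wrist view shows both screw heads at the closed ends of the slots. plate_slots comes out at x≈0.5236 against the rail's 0.523, yaw within 0.3°, and the gripper is clear. Handing in.

```bash
python3 -c "
from plant import ctrl
print(ctrl.sign_off())"
```

```text
the job is handed in; nothing more can be done
None
```

The blue keyhole plate is on the rail with both screws at the closed ends of the slots, within about 1 mm of home in the last camera check; it is released, and the job is handed in at about 21 s (no verdict was returned).

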